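# Seat three modules, release the catch and hold the test lever

## Robot

A 6-joint arm with a two-finger parallel gripper is mounted at the origin on the work surface. World frame = base frame: x ahead of the robot, y to its left, z up, the work surface at z = 0. Lengths are in mm, angles in rad, forces in N, time in s.
With the tool pointing down it reaches from about 275 to 750 mm from the base axis. Payload 10.2 kg.
Tool frame: the origin (TCP) lies midway between the tips of the shut fingers; the grasp point (between the pads) lies 19 mm behind it; z points along the fingers, y is the line along which they close (so a half turn about z gives the same grasp; the last joint's range is limited). The gripper opens to 85 mm and grips with 20 to 120 N. Pads are 22 mm wide; open, the fingers measure 114 mm over their backs; the gripper's body (76 mm by 85 mm) begins 54 mm behind the grasp point. The pads swing forward as they close: fully open they stand 13 mm farther back than shut.
Start: joints at [-1.51, 0.313, 1.498, -0, 1.331, -0.223], TCP at [146.99, -504.009, 231.294] pointing down, gripper open.
Joint ranges: [-2.94, 2.94], [-0.97, 2.17], [0.19, 2.56], [-1.23, 4.37], [0.02, 3.11], [-2.88, 2.88]. Speed limits (rad/s): [2.39, 2.39, 3.01, 3.14, 3.14, 3.14].

## Interface

Orientations are given as a unit quaternion [w, x, y, z].
In Python, from rig import ctrl gives the robot as it stands.
- The arm moves only by the tool send_rows, never from a script. Its argument "targets" is a list of rows, each a list of 7 numbers: the closure, from -1 (fully open) to 1 (shut), so that 0 is half open, then the shift along the tool's x, y, z in m, then the turn, a rotation vector about the tool's x, y, z in rad. In form: [[claw, dx, dy, dz, ax, ay, az], ...]. A call has exactly 10 rows; each row shifts and turns the commanded pose from where the row before left it, along the tool's axes as they then stand; what a row does not reach is not made up. A row lasts 1/8 s, in which the tool goes at most 62.5 mm and 10.7 degrees, less where a joint would pass 70% of its speed; a pose out of reach is approached as far as the arm can. A call with a gripper value outside its range is refused whole. The fingers move at their own pace and stop on an object; "squeeze" is the grip in N (left out, the last holds). Time passes only in rows, so rows that do not move let the fingers close, or fill a call up. It gives the time, the measured TCP pose, the force, the opening and the grip force at its end, in the units of the state.
- ctrl.sense(): the state, without advancing time (a new reading comes with each control period).
- ctrl.capture(name): name is "scene" or "top"; returns a dict with "img" (420x560x3 uint8, red, green, blue), "camera_matrix" (3x3 intrinsics, pixels), "k1" (the pictures are not rectified: a ray, as slopes to the right and down, at radius r is drawn at 1 + k1 r^2 times it, then the intrinsics apply), "R" (3x3) and "t" (3): a world point X has camera coordinates R X + t. Camera axes: x right, y down, z forward; pixel columns grow to the right and rows downward; lengths in mm; the calibration is good to about 2 mm. A picture is of the moment at which its call begins. There is no depth.
- ctrl.finish_job(): hands the job in; it is judged then, once.
Trained networks look in a picture, given as the dict that the camera call returned (one of the last four; its "shot" number tells which), for a name from the list of things; names that differ only in an ending like _2 or _b are one class to them, and where a whole thing is asked for, a point or a joint stands for the part that bears it (a point fixed in the world has none). Each returns a list of dicts, best first, with "score" (0 to 1); they miss things now and then, are a little off and sometimes report something else, mostly with a low value. They report only what shows in the picture. A call takes as long as a camera call. They do not tell look-alikes from the thing itself.
- ctrl.boxes_of(query, picture): "extent" ([left, top, width, height] in pixels, round what is visible of it).
- ctrl.landmark_of(query, picture): "point" ([column, row] in pixels: a listed point, or the origin of a listed thing).
The state is a dict: "time_s": time; "joints": joint angles; "dq": joint speeds; "tau": joint torques, N m; "eef_pos": TCP position; "ee_rot": TCP orientation; "force": force on the tool from outside, world axes, zero at the start; "wrist_torque": the same for the moment, N m; "grip_width": opening from 0.0 (shut) to 1.0 (fully open); "grip_force": force on a finger pad.
Only numpy, scipy, OpenCV 4.12 (cv2) and the standard library are available. Lean on these libraries where they do the work, as an engineer would, in place of code of your own. Each camera call takes 0.05 s, during which the arm holds its last target. There are 200 camera calls.

## Task

Push the three modules fully home against the blue stop at the back of their bays so that they stand in one straight row. Then flip the red safety catch all the way over to the outside, and only then pull the black-handled lever fully towards the robot to its end stop. Finish while still holding the lever there with the gripper, because it springs back if let go; leave the jar, brass adapter, wrench, mug and wooden case where they are.

Things in the scene. Friction and masses are not known exactly. Their poses are not given: they have to be found in the camera images.
- fixture: Three-bay test fixture, fixed; place and yaw vary. Aluminium base 200 (x) x 360 (y), 12 thick, at x -100..100, y -200..160. Origin on the bench; x away from the robot, y left, z up. All mm below are in this frame. Bays at y = 10, 62, 114, each 44 wide, floor z 12, between black rails (8 wide, top z 21, x -80..50), open in front. Lever and red catch stand at y = -100.
- stop (a point): Middle of the front face of the blue stop block that ends the bays: fixture x 50, y 62, z 24. The block is 20 deep, 164 wide, top z 36. Modules at home have their rear faces against it.
- bar (a point): Middle of the underside of the grey contact bar with brass pins that crosses over the rear of the bays: fixture x 47, y 62, z 56 raised; bar 26 (x) x 172 (y) x 12 high. It sinks 12 as the lever is pulled and just clears the modules. At its ends grey posts at y -31 and 155 (14 wide, x 28..72, top z 82).
- lever (a joint): Spring-return lever: angle, 0 = rest, leaning 0.4 rad away from the robot; grows as the handle is pulled to fixture -x; 0.8 = end stop, leaning 0.4 rad to the robot. Handle centre at x = 30 + 150 sin(0.4 - value), z = 40 + 150 cos(0.4 - value), y -100. Springs back when let go; needs about 3 N at the handle at first, 8 N at the end. Blocked at about 0.1 while the catch is up.
- lever_grip (a point): Centre of the lever's black round cross handle (18 diameter, 90 long along fixture y), moves with the lever. The handle tops a steel column 12 (x) x 14 (y) whose pivot axis runs along y at fixture x 30, z 40.
- catch (a joint): Red safety catch, a flap in front of the lever column, hinged on an axis along fixture x at y -112, z 32. Angle: 0 to 0.12 = up, blocking the lever (start); grows as it is flipped over sideways to fixture -y (away from the bays); 1.5 = end stop, lying flat. Needs under 1.5 N at the tab; hinge friction lets it stay where it is left, so push it right over.
- catch_tab (a point): Point on the inner (+y) face of the catch's thumb tab; moves with it. The tab is a red bar 56 long (fixture x -20..37), 8 thick in y, 20 high. Catch up (0): point at x -5, y -96, z 86, tab top z 96. The inner face lies 16 off a plane through the hinge; the point is 54 out along it. Push it to -y, then down along its arc.
- module_a: Steel-cased module 60 (x) x 40 (y) x 28 high, about 160 g, with a blue label on the front part of its top and three brass contacts at the rear (+x). Lies in one of the bays (any order), 15 to 40 short of home. Origin: centre of its underside, at fixture z 12. Home: rear face on the stop, origin at fixture x = 20 and the front face at x = -10.
- module_b: Steel-cased module 60 (x) x 40 (y) x 28 high, about 160 g, with a yellow label on the front part of its top and three brass contacts at the rear (+x). Lies in one of the bays (any order), 15 to 40 short of home. Origin: centre of its underside, at fixture z 12. Home: rear face on the stop, origin at fixture x = 20 and the front face at x = -10.
- module_c: Steel-cased module 60 (x) x 40 (y) x 28 high, about 160 g, with a green label on the front part of its top and three brass contacts at the rear (+x). Lies in one of the bays (any order), 15 to 40 short of home. Origin: centre of its underside, at fixture z 12. Home: rear face on the stop, origin at fixture x = 20 and the front face at x = -10.
- wrench: Steel wrench 170 long lying right of the fixture; a bystander to leave alone. Origin: in the middle of the tool, lying on the bench.
- cap_jar: Jar with red cap, 60 diameter, 65 high, behind the fixture; a bystander to leave alone. Origin: centre of its underside.
- mug: Blue mug 80 diameter, 90 high; a bystander to leave alone. Origin: centre of its underside.
- adapter: Brass adapter, 24 diameter, 34 high, left of the fixture; a bystander to leave alone. Origin: centre of its underside.
- cal_case: Wooden case 120 x 160 x 50; a bystander to leave alone. Origin: centre of its underside.
Mind the look-alikes: they are no part of the job. What is shaped like the module_c but orange or turquoise is not meant.

How it is judged (in metres and radians):
On the way, in this order (a step that is already met when the one before it is completed fails the run):
1. all three modules are home against the stop (x of module_a in the frame of fixture between 0.016 and 0.025 m and z of each of module_a, module_b, module_c in the frame of fixture below 0.016 m and y of module_a in the frame of fixture between 0 and 0.124 m and angle between the x axis of each of module_a, module_b, module_c and the x axis of fixture, either way round below 0.1 rad and x of module_b in the frame of fixture between 0.016 and 0.025 m and y of module_b in the frame of fixture between 0 and 0.124 m and x of module_c in the frame of fixture between 0.016 and 0.025 m and y of module_c in the frame of fixture between 0 and 0.124 m), for 0.2 s.
2. the safety catch is flipped right over (value of joint catch above 1.2 rad and value of joint lever below 0.3 rad), for 0.2 s.
3. the lever is pulled to its end by the fingers (value of joint lever above 0.7 rad and contact force between the fingers and lever above 1 N), for 0.2 s.
At the end, for the whole second after the job is handed in: Every module is in its bay, origin within 4 mm of home along x and within 0.1 rad of square; the catch is flipped over beyond 1.2 rad; the lever is held still beyond 0.7 rad of its 0.8 rad travel by the fingers, which bear on it with more than 1 N (all of step 1 and all of step 3 and value of joint catch above 1.2 rad and velocity of joint lever between -0.05 and 0.05 rad/s); the arm keeps its last pose, push and grip.
It fails at once if the lever is forced past the catch while it is up (value of joint catch below 0.6 rad and value of joint lever above 0.3 rad).
It fails at once if the jar, adapter, wrench, mug or wooden case is disturbed (moved more than 30 mm) (distance of any of wrench, cap_jar, mug, adapter, cal_case from where it was at the start of the episode above 0.03 m).
It also fails if it takes over 58 s, if anything falls off the work surface, if the arm or the gripper's body presses on something with over 40 N, if the wrist force passes 120 N, or if a joint passes its speed limit or range.

## Working session

There is one attempt and no reset: what is moved stays moved. The work goes in short steps, Python scripts to look and compute and a tool call to move; the robot and the scene stay as the last step left them, time stands still between calls to the robot, and variables do not carry over. Pictures are saved under pics/ and viewed, at most 10 in all, crops included, and the job is handed in when it is done.

Besides the shell and the picture viewer there is one more tool, called after "Request:" as a command line: name --pt "numbers of a row" for each row, then --argument value for the rest. send_rows: Moves the arm, as the interface text tells. Its arguments: {"type":"object","properties":{"targets":{"type":"array"},"squeeze":{"type":"number"}},"required":["targets"]}

```bash
mkdir -p pics; ls
cat > h.py <<'E'
import numpy as np, cv2
from rig import ctrl
def save(p,name,crop=None,s=1):
    im=p["img"][:,:,::-1]
    if crop: l,t,w,h=crop; im=im[t:t+h,l:l+w]
    if s!=1: im=cv2.resize(im,None,fx=s,fy=s,interpolation=cv2.INTER_CUBIC)
    cv2.imwrite("pics/"+name,im)
def project(p,X):
    X=np.atleast_2d(X); c=X@np.array(p["R"]).T+np.array(p["t"]); s=c[:,:2]/c[:,2:]
    s=s*(1+p["k1"]*(s**2).sum(1,keepdims=True)); K=np.array(p["camera_matrix"])
    return s@K[:2,:2].T+K[:2,2]
def ray(p,uv):
    K=np.array(p["camera_matrix"]); d=np.linalg.solve(K[:2,:2],np.array(uv,float)-K[:2,2]); s=d.copy()
    for _ in range(30): s=d/(1+p["k1"]*(s@s))
    R=np.array(p["R"]); v=R.T@np.array([*s,1]); return -R.T@np.array(p["t"]), v/np.linalg.norm(v)
def tri(obs):
    A=0;b=0;
    for p,uv in obs:
        o,v=ray(p,uv); P=np.eye(3)-np.outer(v,v); A=A+P; b=b+P@o
    X=np.linalg.solve(A,b); return X
def onz(p,uv,z):
    o,v=ray(p,uv); return o+v*(z-o[2])/v[2]
E
cat > a.py <<'E'
from h import *
s=ctrl.sense(); print(s)
P={n:ctrl.capture(n) for n in("scene","top")}
for n,p in P.items():
    save(p,n+"0.png",s=1.4); print(n,p["shot"],-np.array(p["R"]).T@p["t"],p["k1"])
    for q in["fixture","stop","bar","lever_grip","catch_tab","module_a","module_b","module_c","wrench","cap_jar","mug","adapter","cal_case"]:
        print(q,[(np.round(r["point"],1).tolist(),round(r["score"],2)) for r in ctrl.landmark_of(q,p)][:5])
E
python3 a.py
```

```text
pics
{'time_s': 0.0, 'joints': array([-1.51039397e+00,  3.13433098e-01,  1.49844319e+00,  2.93128539e-05,
        1.33100640e+00, -2.23417886e-01]), 'dq': array([ 9.72432049e-04, -9.43596711e-05,  9.20048252e-04, -1.63287689e-03,
       -4.12020522e-04,  2.94029363e-05]), 'tau': array([-1.77986194e-04, -4.12267506e+01, -2.59741116e+01, -1.93599399e-04,
        4.14141890e-03,  3.94868820e-06]), 'eef_pos': array([ 146.98355511, -503.73421866,  230.74142796]), 'ee_rot': array([-6.41717198e-04,  9.89947933e-01,  1.41430808e-01,  6.67033155e-05]), 'force': array([ 0.15508955, -0.35613741,  0.09992282]), 'wrist_torque': array([-0.02660404, -0.05162161,  0.01939864]), 'grip_force': 0.0, 'grip_width': 0.9984804438214501}
scene 1 [832.0920695  471.6181724  925.29270572] -0.02327800448977116
fixture [([287.3, 245.7], 0.87), ([216.6, 193.1], 0.59), ([309.8, 258.8], 0.39), ([189.8, 140.2], 0.31)]
stop [([296.7, 265.9], 0.73), ([299.4, 239.8], 0.39)]
bar []
lever_grip [([231.7, 204.7], 0.78)]
catch_tab [([190.4, 141.3], 0.74), ([266.4, 205.1], 0.6)]
module_a [([318.8, 273.4], 0.95), ([308.4, 256
[... 606 characters left out ...]
.2], 0.81)]
lever_grip [([295.9, 170.8], 0.65)]
catch_tab [([156.6, 180.2], 0.5), ([303.7, 202.7], 0.4)]
module_a [([186.5, 229.2], 0.8), ([254.5, 220.3], 0.77), ([241.2, 222.2], 0.76), ([204.6, 272.3], 0.74), ([268.6, 219.1], 0.46)]
module_b [([186.5, 229.2], 0.8), ([254.5, 220.3], 0.77), ([241.2, 222.2], 0.76), ([204.6, 272.3], 0.74), ([268.6, 219.1], 0.46)]
module_c [([186.5, 229.2], 0.8), ([254.5, 220.3], 0.77), ([241.2, 222.2], 0.76), ([204.6, 272.3], 0.74), ([268.6, 219.1], 0.46)]
wrench [([343.4, 179.8], 0.79)]
cap_jar [([251.0, 169.1], 0.85), ([212.4, 223.8], 0.17)]
mug [([418.7, 189.5], 0.76)]
adapter [([211.1, 229.3], 0.61)]
cal_case [([157.2, 182.9], 0.97), ([295.9, 171.4], 0.28)]
```

View pics/scene0.png

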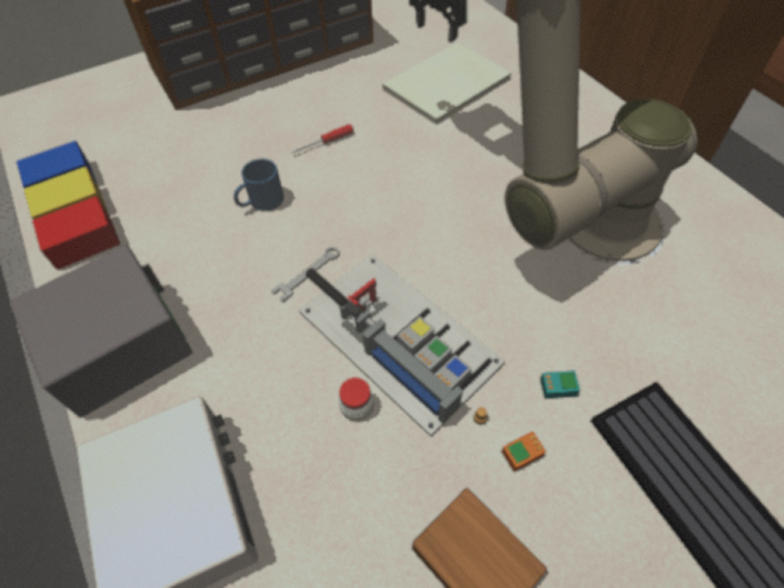

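View pics/top0.png

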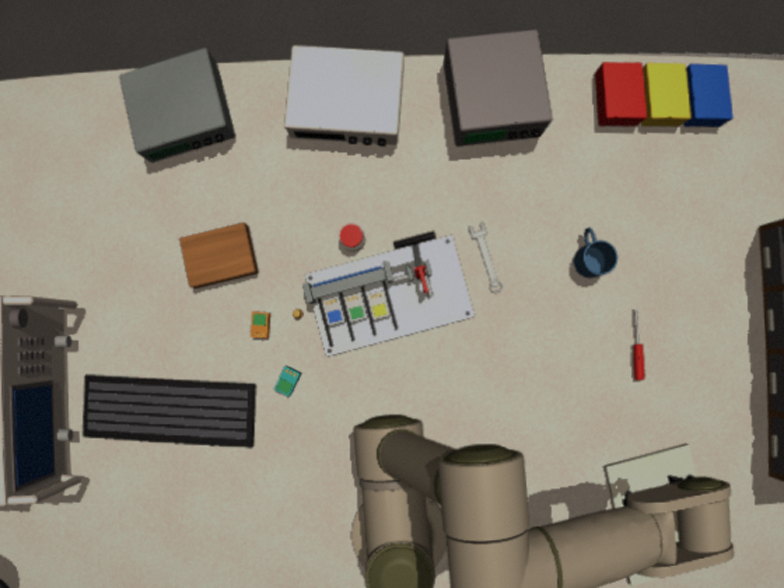

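The top view shows the fixture at about (390,295)/1.4, with blue, green and yellow modules in its bays from left to right. The orange (260,325)/1.4 and turquoise (288,381)/1.4 look-alikes lie outside it, so the three in the bays are the ones meant. Next I fit the fixture pose and confirm it on enlarged crops.

```bash
cat > fit.py <<'E'
from h import *
from scipy.optimize import least_squares
P={n:ctrl.capture(n) for n in("scene","top")}
cor=np.array([[-100,160,12],[-100,-200,12],[100,-200,12],[100,160,12]],float)
uv={"top":np.array([[328,355],[474,317],[450,238],[305,277]])/1.4,"scene":np.array([[503,361],[372,259],[301,310],[432,433]])/1.4}
def T(q,X):
    c,s=np.cos(q[2]),np.sin(q[2]); X=np.atleast_2d(X).astype(float); return np.c_[q[0]+c*X[:,0]-s*X[:,1],q[1]+s*X[:,0]+c*X[:,1],X[:,2]]
for use in(["top"],["scene"],["top","scene"]):
    f=lambda q:np.concatenate([(project(P[n],T(q,cor))-uv[n]).ravel() for n in use])
    r=least_squares(f,[520,0,0.1],x_scale=[100,100,1]); print(use,r.x,np.round(r.fun,1))
q=r.x
# edge refinement: for each plate edge, find max gradient along the normal, per view
def refine(q,names,it=6):
    edges=[(0,1),(1,2),(2,3),(3,0)]
    for _ in range(it):
        rows=[]
        for n in names:
            g=cv2.GaussianBlur(cv2.cvtColor(P[n]["img"],cv2.COLOR_RGB2LAB).astype(np.float32),(0,0),0.7)
            for a,b in edges:
                for t in np.linspace(.06,.94,40):
                    X=cor[a]*(1-t)+cor[b]*t; d=cor[b]-cor[a]; nrm=np.array([-d[1],d[0],0])/np.hypot(*d[:2])
                    off=np.arange(-8,8.1,.5); u=project(P[n],T(q,X+off[:,None]*nrm)).astype(np.float32)
                    v=cv2.remap(g,u[:,0].copy(),u[:,1].copy(),cv2.INTER_LINEAR).reshape(-1,3)
                    # plate is greyish, bench pinkish: use b channel
                    gr=np.gradient(v[:,2]); k=np.argmax(abs(gr))
                    if abs(gr[k])>.35: rows.append((X,nrm,off[k]))
        def f(dq):
            M=T(q,np.array([r[0] for r in rows])); N=T([0,0,q[2]],np.array([r[1] for r in rows])); 
            M2=T(q+dq,np.array([r[0] for r in rows])); return ((M2-M)*N).sum(1)-np.array([r[2] for r in rows])
        s=least_squares(f,[0,0,0],loss="soft_l1"); q=q+s.x
    print(names,"refined",np.round(q,4),len(rows),"med res",np.median(abs(f(s.x)))); return q
qt=refine(q,["top"]); qs=refine(q,["scene"]); qb=refine(q,["top","scene"]); np.save("q.npy",qb)
def inv(q,X): c,s=np.cos(q[2]),np.sin(q[2]); d=np.array(X)[:2]-q[:2]; return np.round([c*d[0]+s*d[1],-s*d[0]+c*d[1],X[2]],1)
for n in P:
    print(n,"modules in fixture (z12):")
    for r in ctrl.landmark_of("module_a",P[n]): print("  ",np.round(r["point"],1),round(r["score"],2),inv(qb,onz(P[n],r["point"],12)))
    for nm in ("lever_grip","catch_tab","stop"):
        X={"lever_grip":[30+150*np.sin(.4),-100,40+150*np.cos(.4)],"catch_tab":[-5,-96,86],"stop":[50,62,24]}[nm]
        print(nm,np.round(project(P[n],T(qb,X)),1),[np.round(r["point"],1) for r in ctrl.landmark_of(nm,P[n])])
rect=lambda x0,x1,y0,y1,z:np.array([[x0,y0,z],[x1,y0,z],[x1,y1,z],[x0,y1,z]],float)
C={"top":(205,160,145,105),"scene":(205,175,165,145)}
for n in P:
    l,t,w,h=C[n]; k=4 if n=="scene" else 5
    im=cv2.resize(np.ascontiguousarray(P[n]["img"][t:t+h,l:l+w,::-1]),None,fx=k,fy=k,interpolation=cv2.INTER_CUBIC)
    for R_,c in((cor,(0,255,0)),(rect(50,70,-20,144,36),(255,255,0)),(rect(-20,37,-104,-96,96),(255,0,255)),(np.array([[30+150*np.sin(.4),y,40+150*np.cos(.4)] for y in(-145,-55)]),(0,255,255))):
        u=project(P[n],T(qb,R_)); cv2.polylines(im,[np.int32(((u-[l,t])+.5)*k)],True,c,1)
    cv2.imwrite(f"pics/fit_{n}.png",im)
E
python3 fit.py
```

```text
['top'] [5.51276792e+02 2.78149091e+01 2.39585397e-01] [-1.5  2.4  0.8  0.4  1.5 -1.9 -0.7 -1. ]
['scene'] [5.52886852e+02 3.00484516e+01 2.40821210e-01] [ 1.8 -0.  -0.1 -3.4 -1.8  0.3 -0.1  1.6]
['top', 'scene'] [5.52157619e+02 2.90292397e+01 2.40020055e-01] [-1.8  2.1  0.4  0.1  1.1 -2.1 -1.1 -1.2  1.8 -0.4  0.  -3.7 -1.6 -0.1
 -0.1  1.1]
['top'] refined [5.545592e+02 2.912730e+01 2.388000e-01] 134 med res 0.5983915036016735
['scene'] refined [5.702337e+02 3.142070e+01 3.411000e-01] 8 med res 2.1910656053549804
['top', 'scene'] refined [5.544633e+02 2.912730e+01 2.381000e-01] 139 med res 0.5608977850022703
scene modules in fixture (z12):
   [397.3 275.9] 0.94 [-126.2  257.7   12. ]
   [372.3 323.2] 0.93 [ 14.3 287.6  12. ]
   [321.8 272.9] 0.9 [  2.  117.5  12. ]
   [311.  258.4] 0.81 [-8.8 70.2 12. ]
   [296.7 243.6] 0.77 [-14.3  13.3  12. ]
lever_grip [[232.5 205.2]] [array([232.5, 205.4])]
catch_tab [[264.7 205.8]] [array([265.9, 204.9]), array([220.9, 195.1])]
stop [[292.9 268.9]] [array([294.6, 269.9])]
top modules in fixture (z12):
   [239.6 221.4] 0.64 [ -0.7 108.9  12. ]
   [186. 229.] 0.6 [ 21.2 285.6  12. ]
   [273.3 218.9] 0.59 [-21.6   0.5  12. ]
   [253.5 222.3] 0.59 [-15.4  65.8  12. ]
   [206.  268.5] 0.58 [-120.5  254.7   12. ]
lever_grip [[295.5 171.4]] [array([296.8, 171.2])]
catch_tab [[301.4 204.7]] [array([269.8, 209.9]), array([303.5, 204. ])]
stop [[249.2 202.4]] [array([250.2, 204.8])]
```

View pics/fit_top.png

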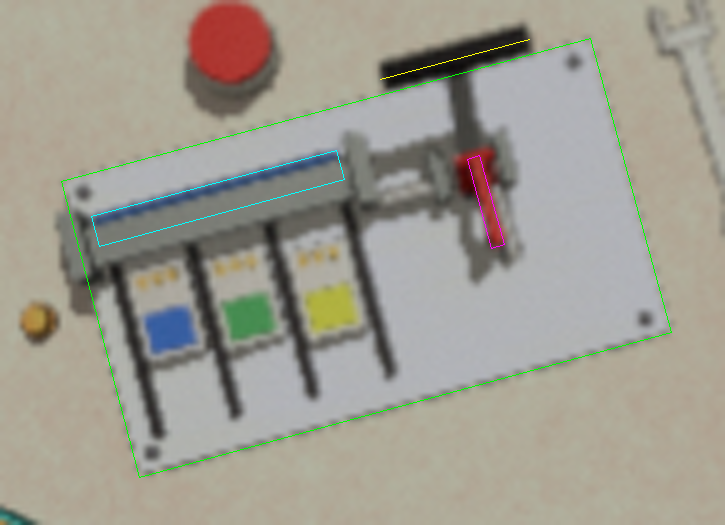

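View pics/fit_scene.png

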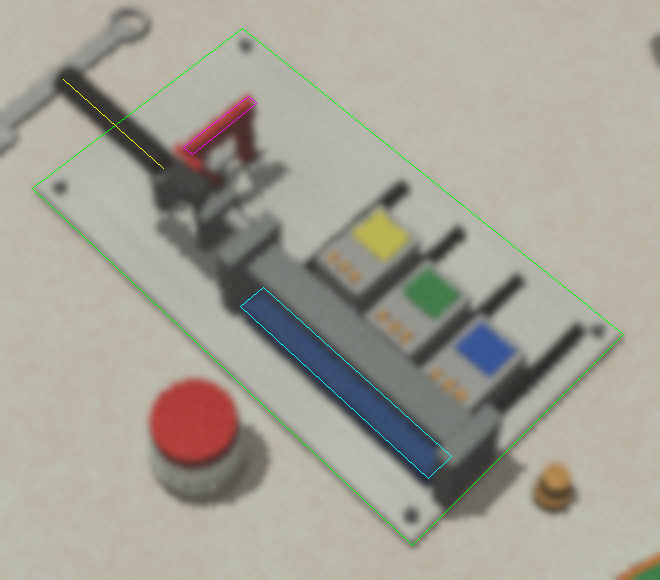

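The overlays fit well: the plate, stop, catch tab (265,205) and handle (232,205) all line up in both views. The fixture is at (554.5, 29.1) mm, yaw 0.238. Starting the approach.

Request:
send_rows --pt "-1 0 0 0 0 0 0.046" --pt "-1 0.022 -0.024 0 0 0 0" --pt "-1 0.022 -0.024 0 0 0 0" --pt "-1 0.022 -0.024 0 0 0 0" --pt "-1 0.022 -0.024 0 0 0 0" --pt "-1 0.022 -0.024 0 0 0 0" --pt "-1 0.022 -0.024 0 0 0 0" --pt "-1 0.022 -0.024 0 0 0 0" --pt "-1 0.022 -0.024 0 0 0 0" --pt "-1 0.022 -0.024 0 0 0 0"

```text
time_s: 3.15
eef_pos: [288.9, -246.5, 231.4]
ee_rot: [0.0, 0.993, 0.119, 0.0]
force: [0.2, 0.1, -0.2]
grip_width: 1.001
grip_force: 0.0
```

Request:
send_rows --pt "-1 0.022 -0.024 0 0 0 0" --pt "-1 0.022 -0.024 0 0 0 0" --pt "-1 0.022 -0.024 0 0 0 0" --pt "-1 0.022 -0.024 0 0 0 0" --pt "-1 0.022 -0.024 0 0 0 0" --pt "-1 0.022 -0.024 0 0 0 0" --pt "-1 0.022 -0.024 0 0 0 0" --pt "-1 0.022 -0.024 0 0 0 0" --pt "-1 0.022 -0.024 0 0 0 0" --pt "-1 0.022 -0.024 0 0 0 0"

```text
time_s: 4.4
eef_pos: [446.3, 38.7, 231.4]
ee_rot: [0.0, 0.993, 0.119, 0.0]
force: [-0.3, -0.3, -0.1]
grip_width: 1.002
grip_force: 0.0
```

```bash
cat > st.py <<'E'
from h import *
from scipy.spatial.transform import Rotation as Ro
q=np.load("q.npy"); s=ctrl.sense(); c,n=np.cos(q[2]),np.sin(q[2]); d=s["eef_pos"][:2]-q[:2]
F=lambda v:np.round([c*v[0]+n*v[1],-n*v[0]+c*v[1]],1)
w=s["ee_rot"]; R=Ro.from_quat([w[1],w[2],w[3],w[0]]).as_matrix(); R=Ro.from_euler("z",-q[2]).as_matrix()@R
print("t",round(s["time_s"],2),"fix xyz",F(d),round(s["eef_pos"][2],1),"force fix",F(s["force"]),round(s["force"][2],1),"grip",round(s["grip_width"],2),round(s["grip_force"],1)); print(np.round(R,3).tolist(),np.round(s["joints"],2))
E
python3 st.py
```

```text
t 4.4 fix xyz [-102.9   34.8] 231.4 force fix [-0.4 -0.2] -0.1 grip 1.0 0.0
[[1.0, -0.0, 0.0], [-0.0, -1.0, -0.0], [0.0, 0.0, -1.0]] [-0.18  0.14  1.71 -0.    1.29  1.16]
```

Request:
send_rows --pt "-1 0.009 -0.0135 0 0 0 0" --pt "-1 0.009 -0.0135 0.02 0 0 0" --pt "-1 0 0 0.04 0 0 0" --pt "-1 0 0 0.04 0 0 0" --pt "-1 0 0 0.04 0 0 0" --pt "-1 0 0 0.03 0 0 0" --pt "-1 0 0 0.02 0 0 0" --pt "-1 0 0 0.015 0 0 0" --pt "-1 0 0 0.01 0 0 0" --pt "-1 0 0 0.005 0 0 0"

```text
time_s: 5.65
eef_pos: [457.0, 68.0, 11.1]
ee_rot: [0.0, 0.993, 0.119, 0.0]
force: [-0.3, -0.6, 0.2]
grip_width: 0.999
grip_force: 0.0
```

```bash
python3 st.py; python3 -c "
from h import *
a=ctrl.capture('scene');b=ctrl.capture('top')
A=cv2.resize(np.ascontiguousarray(a['img'][175:320,205:370]),(396,348));B=cv2.resize(np.ascontiguousarray(b['img'][160:265,205:350]),(400,290))
im=np.zeros((348,800,3),np.uint8);im[:,:396]=A;im[:290,400:]=B
cv2.imwrite('pics/c1.png',im[:,:,::-1])"
```

```text
t 5.65 fix xyz [-85.5  60.8] 11.1 force fix [-0.4 -0.5] 0.2 grip 1.0 0.0
[[1.0, -0.0, 0.0], [-0.0, -1.0, -0.0], [0.0, 0.0, -1.0]] [-0.11  0.5   1.91 -0.    0.74  1.23]
```

View pics/c1.png

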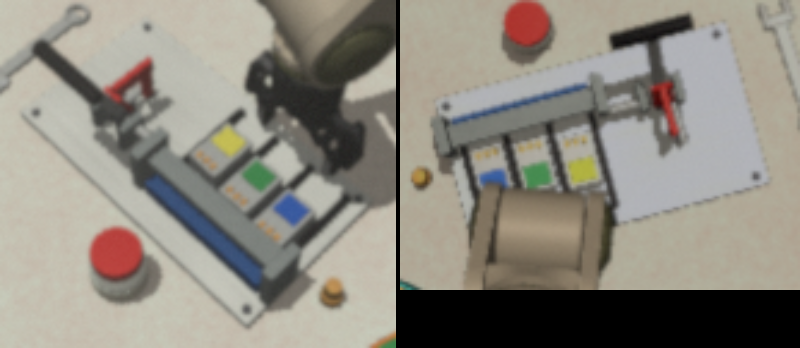

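The open fingers stand in front of the yellow module's bay at (250,80) and the blue one's at (345,145), clear of the rails. Pushing the outer pair.

Request:
send_rows --pt "-1 0.008 0 0 0 0 0" --pt "-1 0.008 0 0 0 0 0" --pt "-1 0.006 0 0 0 0 0" --pt "-1 0.006 0 0 0 0 0" --pt "-1 0.006 0 0 0 0 0" --pt "-1 0.006 0 0 0 0 0" --pt "-1 0.006 0 0 0 0 0" --pt "-1 0.005 0 0 0 0 0" --pt "-1 0.004 0 0 0 0 0" --pt "-1 0.003 0 0 0 0 0"

```text
time_s: 7.0
eef_pos: [513.4, 81.8, 11.2]
ee_rot: [-0.0, 0.993, 0.119, -0.0]
force: [-3.4, -0.2, 1.6]
grip_width: 1.005
grip_force: 1.7
```

```bash
python3 st.py
```

```text
t 7.0 fix xyz [-27.5  60.9] 11.2 force fix [-3.4  0.7] 1.6 grip 1.0 1.7
[[1.0, -0.0, -0.0], [-0.0, -1.0, 0.0], [-0.0, -0.0, -1.0]] [-0.07  0.59  1.74 -0.    0.82  1.27]
```

Request:
send_rows --pt "-1 0.001 0 0 0 0 0" --pt "-1 0.001 0 0 0 0 0" --pt "-1 0.001 0 0 0 0 0" --pt "-1 0.001 0 0 0 0 0" --pt "-1 0.001 0 0 0 0 0" --pt "-1 0 0 0 0 0 0" --pt "-1 0 0 0 0 0 0" --pt "-1 0 0 0 0 0 0" --pt "-1 0 0 0 0 0 0" --pt "-1 0 0 0 0 0 0"

```text
time_s: 8.25
eef_pos: [518.3, 83.0, 11.4]
ee_rot: [0.0, 0.993, 0.119, 0.0]
force: [-0.6, 1.1, -0.6]
grip_width: 0.999
grip_force: 0.1
```

```bash
python3 st.py
```

```text
t 8.25 fix xyz [-22.4  60.9] 11.4 force fix [-0.3  1.2] -0.6 grip 1.0 0.1
[[1.0, -0.0, 0.0], [-0.0, -1.0, -0.0], [0.0, 0.0, -1.0]] [-0.06  0.59  1.72  0.    0.83  1.27]
```

Request:
send_rows --pt "-1 0.001 0 0 0 0 0" --pt "-1 0.001 0 0 0 0 0" --pt "-1 0.001 0 0 0 0 0" --pt "-1 0 0 0 0 0 0" --pt "-1 0 0 0 0 0 0" --pt "-1 0 0 0 0 0 0" --pt "-1 0 0 0 0 0 0" --pt "-1 0 0 0 0 0 0" --pt "-1 0 0 0 0 0 0" --pt "-1 0 0 0 0 0 0"

```text
time_s: 9.5
eef_pos: [519.9, 83.5, 11.2]
ee_rot: [-0.0, 0.993, 0.118, -0.002]
force: [-9.1, -3.7, 6.8]
grip_width: 1.0
grip_force: 4.9
```

```bash
python3 st.py
```

```text
t 9.5 fix xyz [-20.8  60.9] 11.2 force fix [-9.7 -1.5] 6.8 grip 1.0 4.9
[[1.0, -0.001, -0.003], [-0.001, -1.0, 0.0], [-0.003, -0.0, -1.0]] [-0.06  0.6   1.71 -0.    0.83  1.27]
```

Request:
send_rows --pt "-1 0.001 0 0 0 0 0" --pt "-1 0.001 0 0 0 0 0" --pt "-1 0 0 0 0 0 0" --pt "-1 0 0 0 0 0 0" --pt "-1 0 0 0 0 0 0" --pt "-1 0 0 0 0 0 0" --pt "-1 0 0 0 0 0 0" --pt "-1 0 0 0 0 0 0" --pt "-1 0 0 0 0 0 0" --pt "-1 0 0 0 0 0 0"

```text
time_s: 10.75
eef_pos: [519.9, 83.5, 11.2]
ee_rot: [0.0, 0.993, 0.119, -0.004]
force: [-21.1, -8.1, 18.0]
grip_width: 1.001
grip_force: 10.9
```

```bash
python3 st.py; python3 -c "
from h import *
print(ctrl.sense()['wrist_torque'])"
```

```text
t 10.75 fix xyz [-20.7  61. ] 11.2 force fix [-22.5  -2.9] 18.0 grip 1.0 10.9
[[1.0, -0.0, -0.008], [-0.0, -1.0, 0.001], [-0.008, -0.001, -1.0]] [-0.06  0.6   1.71 -0.    0.84  1.27]
[-1.36207656  2.86119619 -0.33299224]
```

Request:
send_rows --pt "-1 -0.004 0 0 0 0 0" --pt "-1 -0.013 -0.001 0 0 0 0" --pt "-1 -0.013 0 -0.004 0 0 0" --pt "-1 -0.013 0 -0.005 0 0 0" --pt "-1 -0.013 0 -0.005 0 0 0" --pt "1 0 0 0 0 0 0" --pt "1 0 0 0 0 0 0" --pt "1 0 0 0 0 0 0" --pt "1 0 0 0 0 0 0" --pt "1 0 0 0 0 0 0"

```text
time_s: 12.0
eef_pos: [468.4, 71.9, 25.2]
ee_rot: [-0.0, 0.993, 0.119, -0.0]
force: [-0.5, 0.0, 0.2]
grip_width: 0.001
grip_force: 0.0
```

```bash
python3 st.py
```

```text
t 12.0 fix xyz [-73.5  61.9] 25.2 force fix [-0.4  0.1] 0.2 grip 0.0 0.0
[[1.0, -0.0, -0.0], [-0.0, -1.0, 0.0], [-0.0, -0.0, -1.0]] [-0.1   0.49  1.87  0.    0.79  1.24]
```

Request:
send_rows --pt "1 0.008 0 0.002 0 0 0" --pt "1 0.007 0 0 0 0 0" --pt "1 0.007 0 0 0 0 0" --pt "1 0.007 0 0 0 0 0" --pt "1 0.007 0 0 0 0 0" --pt "1 0.006 0 0 0 0 0" --pt "1 0.005 0 0 0 0 0" --pt "1 0.004 0 0 0 0 0" --pt "1 0.003 0 0 0 0 0" --pt "1 0.001 0 0 0 0 0"

```text
time_s: 13.25
eef_pos: [520.2, 84.6, 23.1]
ee_rot: [0.0, 0.993, 0.119, -0.002]
force: [-11.5, -4.5, 9.6]
grip_width: 0.001
grip_force: 6.5
```

```bash
python3 st.py
```

```text
t 13.25 fix xyz [-20.2  62. ] 23.1 force fix [-12.3  -1.7] 9.6 grip 0.0 6.5
[[1.0, 0.0, -0.005], [0.0, -1.0, 0.0], [-0.005, -0.0, -1.0]] [-0.06  0.58  1.71 -0.    0.86  1.27]
```

Request:
send_rows --pt "1 -0.005 0 0 0 0 0" --pt "1 -0.012 0 0 0 0 0" --pt "1 -0.01 0 -0.02 0 0 0" --pt "1 0 0 -0.04 0 0 0" --pt "1 0 0.02 -0.04 0 0 0" --pt "1 0.007 0.025 -0.017 0 0 0" --pt "1 0.007 0.025 0 0 0 0" --pt "1 0.007 0.025 0 0 0 0" --pt "1 0.007 0.02 0 0 0 0" --pt "1 0.007 0.007 0 0 0 0"

```text
time_s: 14.5
eef_pos: [558.3, -32.6, 140.2]
ee_rot: [-0.0, 0.993, 0.118, 0.0]
force: [-0.2, -1.0, 0.6]
grip_width: 0.004
grip_force: 0.0
```

```bash
python3 st.py
cat > look.py <<'E'
from h import *
import sys
q=np.load("q.npy"); c,s=np.cos(q[2]),np.sin(q[2])
P=[ctrl.capture("scene"),ctrl.capture("top")]
def T(X): X=np.atleast_2d(X).astype(float); return np.c_[q[0]+c*X[:,0]-s*X[:,1],q[1]+s*X[:,0]+c*X[:,1],X[:,2]]
im=np.zeros((560,800,3),np.uint8)
k=3; 
for p,(l,t,w,h),ox,ov in((P[0],(215,180,140,140),0,1),(P[1],(215,165,125,100),420,1)):
    A=cv2.resize(np.ascontiguousarray(p["img"][t:t+h,l:l+w]),None,fx=k,fy=k,interpolation=cv2.INTER_CUBIC)
    if ov and len(sys.argv)>2:
        for y in(10,62,114):
            u=project(p,T([[-10,y-20,40],[50,y-20,40],[50,y+20,40],[-10,y+20,40]])); cv2.polylines(A,[np.int32((u-[l,t]+.5)*k)],True,(255,0,255),1)
    A=A[:560,:800-ox]; im[:A.shape[0],ox:ox+A.shape[1]]=A
cv2.imwrite("pics/"+sys.argv[1],im[:,:,::-1])
E
python3 look.py c2.png 1
```

```text
t 14.5 fix xyz [-10.8 -60.9] 140.2 force fix [-0.5 -0.9] 0.6 grip 0.0 0.0
[[1.0, -0.002, 0.0], [-0.002, -1.0, 0.0], [0.0, -0.0, -1.0]] [-0.27  0.47  1.52  0.    1.15  1.07]
```

View pics/c2.png

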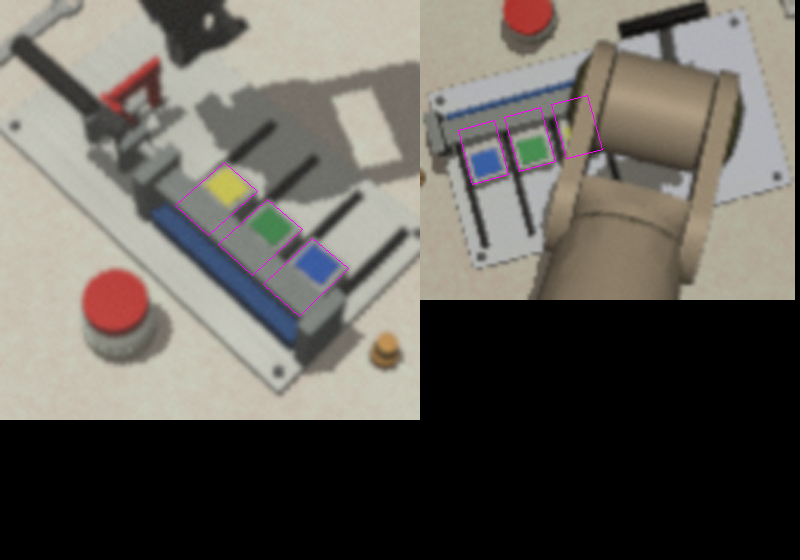

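All three modules match the projected home outlines: yellow (225,190), green (270,225) and blue (315,262) in one straight row. Next is the catch.

Request:
send_rows --pt "1 0 0 0.02 0 0 0" --pt "1 0 0 0.02 0 0 0" --pt "1 0 0 0.015 0 0 0" --pt "1 0 0.007 0 0 0 0" --pt "1 0 0.007 0 0 0 0" --pt "1 0 0.007 0 0 0 0" --pt "1 0 0.006 0 0 0 0" --pt "1 0 0.006 -0.001 0 0 0" --pt "1 0 0.006 -0.001 0 0 0" --pt "1 0 0.005 0 0 0 0"

```text
time_s: 15.85
eef_pos: [568.7, -74.9, 87.3]
ee_rot: [-0.0, 0.993, 0.119, -0.0]
force: [0.1, -0.2, 0.4]
grip_width: 0.004
grip_force: 0.2
```

```bash
python3 st.py
```

```text
t 15.85 fix xyz [ -10.7 -104.5] 87.3 force fix [ 0.  -0.2] 0.4 grip 0.0 0.2
[[1.0, -0.0, -0.0], [-0.0, -1.0, 0.0], [-0.0, -0.0, -1.0]] [-0.34  0.56  1.52 -0.    1.06  1.  ]
```

Request:
send_rows --pt "1 0 0.007 0.001 0 0 0" --pt "1 0 0.007 0.001 0 0 0" --pt "1 0 0.007 0.002 0 0 0" --pt "1 0 0.006 0.003 0 0 0" --pt "1 0 0.006 0.004 0 0 0" --pt "1 0 0.006 0.005 0 0 0" --pt "1 0 0.005 0.005 0 0 0" --pt "1 0 0.005 0.006 0 0 0" --pt "1 0 0.004 0.006 0 0 0" --pt "1 0 0 0.002 0 0 0"

```text
time_s: 17.1
eef_pos: [581.1, -126.3, 51.7]
ee_rot: [-0.0, 0.993, 0.118, -0.0]
force: [0.9, -0.9, -1.0]
grip_width: -0.002
grip_force: 0.2
```

```bash
python3 st.py; python3 look.py c3.png
```

```text
t 17.1 fix xyz [ -10.8 -157.3] 51.7 force fix [ 0.6 -1. ] -1.0 grip -0.0 0.2
[[1.0, -0.001, -0.0], [-0.001, -1.0, 0.0], [-0.0, -0.0, -1.0]] [-0.41  0.65  1.48 -0.    1.01  0.92]
```

View pics/c3.png

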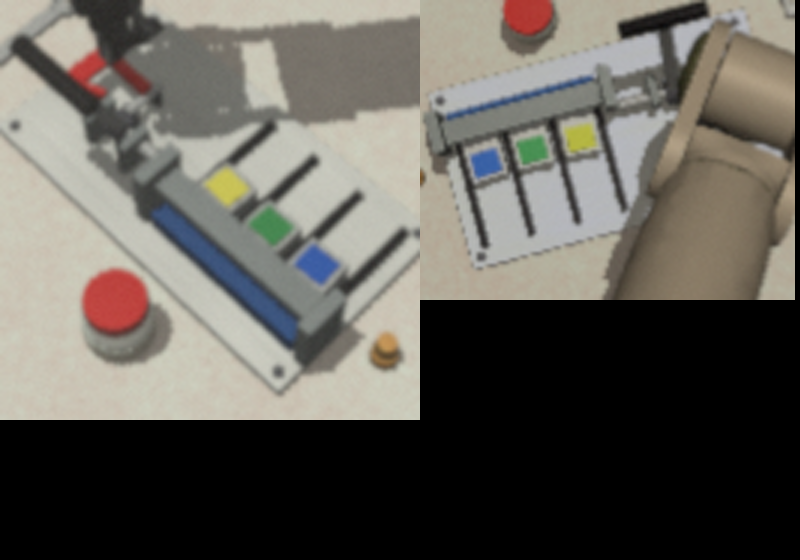

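The catch lies flat, with the red tab under the fingers at (125,70). I'll press it once more, then rise, turn and open the gripper.

Request:
send_rows --pt "1 0 0 0.003 0 0 0" --pt "1 0 0 0 0 0 0" --pt "1 0 0 0 0 0 0" --pt "1 0 0 -0.02 0 0 0" --pt "1 -0.005 0 -0.03 0 0 0" --pt "1 -0.005 0 -0.04 0 0 0" --pt "1 0 0 -0.04 0 0 0" --pt "-1 0 0 -0.04 0 0 0" --pt "-1 0 0 -0.02 0 0 0" --pt "-1 0 0 0 0 0 0"

```text
time_s: 18.45
eef_pos: [571.9, -128.5, 240.6]
ee_rot: [0.001, 0.993, 0.119, 0.001]
force: [0.3, -0.2, -1.3]
grip_width: 0.636
grip_force: 0.0
```

Request:
send_rows --pt "-1 0 0 0 0 0 -0.1745" --pt "-1 0 0 0 0 0 -0.1745" --pt "-1 0 0 0 0 0 -0.1745" --pt "-1 0 0 0 0 0 -0.1745" --pt "-1 0 0 0 0 0 -0.1745" --pt "-1 0 0 0 0 0 -0.1745" --pt "-1 0 0 0 0 0 -0.1745" --pt "-1 0 0 0 0 0 -0.1745" --pt "-1 0 0 0 0 0 -0.1745" --pt "-1 0 0 0 0 0 0"

```text
time_s: 19.7
eef_pos: [571.1, -128.2, 238.0]
ee_rot: [-0.001, 0.619, 0.785, -0.0]
force: [0.5, 0.3, 0.4]
grip_width: 0.999
grip_force: 0.0
```

```bash
python3 st.py; python3 look.py c4.png
```

```text
t 19.7 fix xyz [ -20.9 -156.8] 238.0 force fix [0.6 0.2] 0.4 grip 1.0 0.0
[[0.002, 1.0, -0.002], [1.0, -0.002, 0.001], [0.001, -0.002, -1.0]] [-0.42  0.44  1.29  0.    1.41 -0.66]
```

View pics/c4.png

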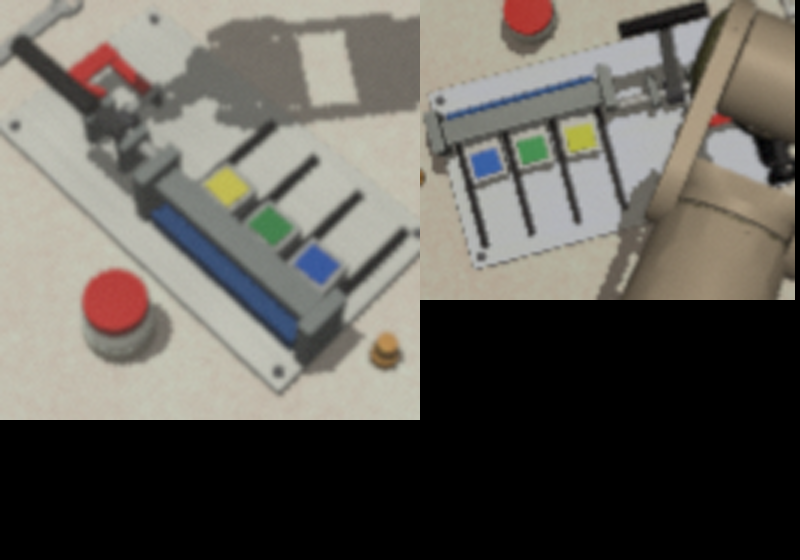

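The catch stays flat at (105,65). Moving over the handle and down around its outer half.

Request:
send_rows --pt "-1 0.009 0.028 0 0 0 0" --pt "-1 0.008 0.027 0 0 0 0" --pt "-1 0.008 0.027 0 0 0 0" --pt "-1 0.008 0.027 0 0 0 0" --pt "-1 0 0 0.02 0 0 0" --pt "-1 0 0 0.02 0 0 0" --pt "-1 0 0 0.02 0 0 0" --pt "-1 0 0 0.012 0 0 0" --pt "-1 0 0 0.007 0 0 0" --pt "-1 0 0 0 0 0 0"

```text
time_s: 21.05
eef_pos: [669.6, -70.8, 160.2]
ee_rot: [-0.0, 0.619, 0.786, -0.0]
force: [-0.8, -1.2, 0.9]
grip_width: 0.993
grip_force: 0.0
```

```bash
python3 st.py
```

```text
t 21.05 fix xyz [  88.4 -124.2] 160.2 force fix [-1. -1.] 0.9 grip 0.99 0.0
[[0.001, 1.0, -0.0], [1.0, -0.001, 0.0], [0.0, -0.0, -1.0]] [-0.28  0.7   1.08  0.    1.36 -0.52]
```

Request:
send_rows --pt "1 0 0 0 0 0 0" --pt "1 0 0 0 0 0 0" --pt "1 0 0 0 0 0 0" --pt "1 0 0 0 0 0 0" --pt "1 0 0 0 0 0 0" --pt "1 0 0 0 0 0 0" --pt "1 0 0 0 0 0 0" --pt "1 0 0 0 0 0 0" --pt "1 0 0 0 0 0 0" --pt "1 0 0 0 0 0 0" --squeeze 40

```text
time_s: 22.3
eef_pos: [669.9, -70.7, 160.6]
ee_rot: [0.0, 0.618, 0.786, 0.0]
force: [4.8, 0.9, 3.0]
grip_width: 0.193
grip_force: 39.4
```

```bash
python3 st.py
```

```text
t 22.3 fix xyz [  88.6 -124.3] 160.6 force fix [ 4.9 -0.2] 3.0 grip 0.19 39.4
[[0.001, 1.0, 0.001], [1.0, -0.001, -0.0], [-0.0, 0.001, -1.0]] [-0.28  0.7   1.08  0.    1.36 -0.52]
```

The handle is gripped at about 16 mm opening, 39 N. Pulling along the arc.

Request:
send_rows --pt "1 0 -0.0056 -0.0022 0 0 0" --pt "1 0 -0.0056 -0.002 0 0 0" --pt "1 0 -0.0057 -0.0018 0 0 0" --pt "1 0 -0.0058 -0.0015 0 0 0" --pt "1 0 -0.0059 -0.0013 0 0 0" --pt "1 0 -0.0059 -0.0011 0 0 0" --pt "1 0 -0.0059 -0.0008 0 0 0" --pt "1 0 -0.006 -0.0006 0 0 0" --pt "1 0 -0.006 -0.0004 0 0 0" --pt "1 0 -0.006 -0.0001 0 0 0"

```text
time_s: 23.55
eef_pos: [614.7, -84.2, 174.5]
ee_rot: [0.003, 0.618, 0.786, 0.002]
force: [8.1, 3.9, 9.0]
grip_width: 0.197
grip_force: 40.0
```

```bash
python3 st.py
```

```text
t 23.55 fix xyz [  31.8 -124.3] 174.5 force fix [8.8 1.9] 9.0 grip 0.2 40.0
[[0.001, 1.0, 0.007], [1.0, -0.0, -0.002], [-0.002, 0.007, -1.0]] [-0.33  0.56  1.27  0.    1.3  -0.56]
```

Request:
send_rows --pt "1 0 -0.006 0.0001 0 0 0" --pt "1 0 -0.006 0.0004 0 0 0" --pt "1 0 -0.006 0.0006 0 0 0" --pt "1 0 -0.0059 0.0008 0 0 0" --pt "1 0 -0.0059 0.0011 0 0 0" --pt "1 0 -0.0059 0.0013 0 0 0" --pt "1 0 -0.0058 0.0015 0 0 0" --pt "1 0 -0.0057 0.0018 0 0 0" --pt "1 0 -0.0056 0.002 0 0 0" --pt "1 0 -0.0056 0.0022 0 0 0"

```text
time_s: 24.8
eef_pos: [557.6, -98.2, 162.1]
ee_rot: [0.002, 0.618, 0.786, 0.002]
force: [8.8, 3.4, 8.2]
grip_width: 0.193
grip_force: 41.2
```

Request:
send_rows --pt "1 0 -0.001 0.0004 0 0 0" --pt "1 0 -0.001 0.0004 0 0 0" --pt "1 0 0 0 0 0 0" --pt "1 0 0 0 0 0 0" --pt "1 0 0 0 0 0 0" --pt "1 0 0 0 0 0 0" --pt "1 0 0 0 0 0 0" --pt "1 0 0 0 0 0 0" --pt "1 0 0 0 0 0 0" --pt "1 0 0 0 0 0 0"

```text
time_s: 26.05
eef_pos: [556.7, -98.4, 161.7]
ee_rot: [0.003, 0.618, 0.786, 0.002]
force: [11.0, 4.5, 9.0]
grip_width: 0.198
grip_force: 41.4
```

```bash
python3 st.py; python3 look.py c5.png 1
```

```text
t 26.05 fix xyz [ -27.9 -124.5] 161.7 force fix [11.8  1.8] 9.0 grip 0.2 41.4
[[0.001, 1.0, 0.008], [1.0, -0.001, -0.003], [-0.003, 0.008, -1.0]] [-0.38  0.46  1.48  0.    1.2  -0.62]
```

View pics/c5.png

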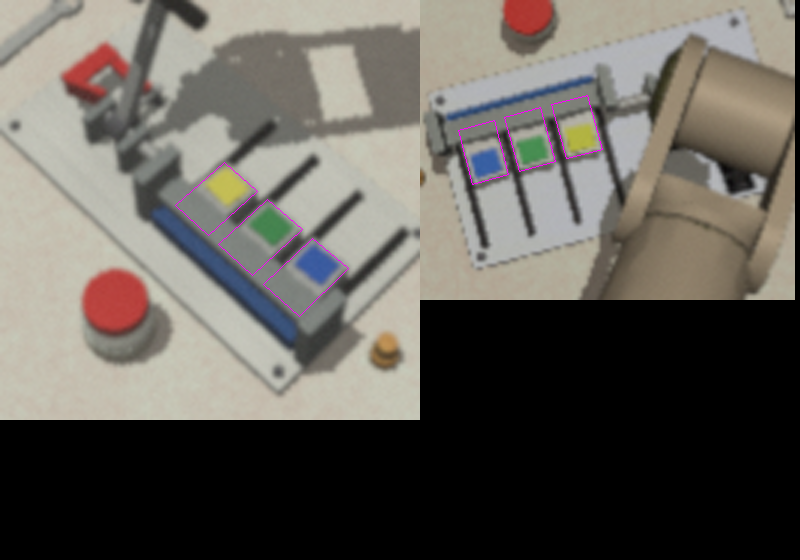

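The picture shows the lever leaning to the robot at (150,60), the catch flat at (100,70) and the modules home. The grip holds at about 0.8 rad.

```bash
python3 -c "
from h import *
print(ctrl.finish_job())"
```

```text
the job is handed in; nothing more can be done
None
```

I handed the job in at about 26 s of the 58 s, though the hand-in gave no verdict: all three modules are home against the stop, the catch lies flat to the outside, and the gripper holds the lever at about 0.8 rad, its end stop.

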